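# Consolidate two transformer trays and stack the empty

## Task

Move the large and the small transformer from the nearly empty tray into the free pockets of the fuller tray, upright and flat on the pocket floor, the large one in the wide row and the small one in the narrow row. Then stack the emptied tray squarely on the pile of empty trays so that its foot drops inside the walls of the tray below. Set things down without dropping them, leave the fuller tray and the pile where they stand, and leave the meter, spool and screwdriver alone.

Things in the scene. Friction and masses are not known exactly. Their poses are not given: they have to be found in the camera images.
- fuller: fuller of 4 like blue trays, 182 x 128 x 30 mm; origin: centre of underside, z up. Pockets 56 mm (x), centres x = -59, 0, 59 mm, floor at z 9: wide row y = 27 (66 mm in y, large transformers), narrow row y = -37 (46 mm, small). Dividers 3 mm thick, top z 20; outer walls 4 mm, top z 30. Starts with 2 large, 2 small; one pocket free in each row (any)
- donor: nearly empty tray, like the fuller tray, 0.2-0.33 kg; starts with one large and one small transformer, each in any pocket of its row. Every tray has a white carrying rib between its rows: along x at y = -10 mm, 8 mm thick, z 9 to 23. Gripped across y at x = 0, the rib carries the tray
- empty_b: upper of the two piled empty trays, like the fuller tray; origin 24 mm above the bench. Each tray's underside is a foot 166 x 112 mm, 6 mm high (lowest 3 mm: 162 x 108), that drops inside the walls (174 x 120 mm) of the tray below, either way round; each tray adds 24 mm to the pile
- empty_a: lower of the two piled empty trays, like the fuller tray, on the bench; origin: centre of underside
- large_0: large transformer, dark steel core, yellow coil, 50 mm high, 0.24-0.39 kg; origin: centre of underside, z up. Core 30 (x) x 38 (y) mm, flat y faces up to the top; coil 40 mm in x; foot plate 30 x 58 (y) x 3 mm. Grip across y, high on the core, above the tray walls. Starts in the fuller tray.
- small_0: small transformer, dark steel core, red coil, 42 mm high, 0.1-0.16 kg; origin: centre of underside, z up. Core 24 (x) x 24 (y) mm, flat y faces up to the top; coil 34 mm in x; foot plate 24 x 38 (y) x 3 mm. Grip across y, high on the core, above the tray walls. Starts in the fuller tray.
- large_1: large transformer, dark steel core, yellow coil, 50 mm high, 0.24-0.39 kg; origin: centre of underside, z up. Core 30 (x) x 38 (y) mm, flat y faces up to the top; coil 40 mm in x; foot plate 30 x 58 (y) x 3 mm. Grip across y, high on the core, above the tray walls. Starts in the fuller tray.
- small_1: small transformer, dark steel core, red coil, 42 mm high, 0.1-0.16 kg; origin: centre of underside, z up. Core 24 (x) x 24 (y) mm, flat y faces up to the top; coil 34 mm in x; foot plate 24 x 38 (y) x 3 mm. Grip across y, high on the core, above the tray walls. Starts in the fuller tray.
- large_x: large transformer, dark steel core, yellow coil, 50 mm high, 0.24-0.39 kg; origin: centre of underside, z up. Core 30 (x) x 38 (y) mm, flat y faces up to the top; coil 40 mm in x; foot plate 30 x 58 (y) x 3 mm. Grip across y, high on the core, above the tray walls. Starts in the nearly empty tray; its y lies along the tray's y within 0.04 rad.
- small_x: small transformer, dark steel core, red coil, 42 mm high, 0.1-0.16 kg; origin: centre of underside, z up. Core 24 (x) x 24 (y) mm, flat y faces up to the top; coil 34 mm in x; foot plate 24 x 38 (y) x 3 mm. Grip across y, high on the core, above the tray walls. Starts in the nearly empty tray; its y lies along the tray's y within 0.04 rad.
- meter: bystander: yellow hand multimeter lying on its back, 150 x 78 x 45 mm, origin at the centre of its underside
- spool: bystander: solder spool standing upright, 60 mm across, 48 mm high, origin at the centre of its underside
- driver: bystander: screwdriver with an orange handle, about 180 mm long, lying along its x; its middle is near the origin

How it is judged:
On the way, in this order (a step that is already met when the one before it is completed fails the run):
1. the large and the small transformer are in their rows of the fuller tray, on the pocket floor (y of large_x in the frame of fuller between 0.016 and 0.038 m and x of large_x in the frame of fuller between -0.08 and 0.08 m and z of each of large_x, small_x in the frame of fuller below 0.0125 m and y of small_x in the frame of fuller between -0.048 and -0.026 m and x of small_x in the frame of fuller between -0.08 and 0.08 m), for 0.2 s.
2. the emptied tray is nested on the pile of empties (x of donor in the frame of empty_b between -0.007 and 0.007 m and y of donor in the frame of empty_b between -0.007 and 0.007 m and z of donor in the frame of empty_b between 0.02 and 0.0275 m), for 0.2 s.
At the end, for the whole second after the job is handed in: Every transformer stands in its row of the fuller tray, within 11 mm of the row's centre line, 3.5 mm of the floor, 0.1 rad of upright. Emptied tray nested on the pile (7 mm, 0.12 rad, step under 27.5 mm), pile still nested. Fuller tray and pile bottom within 50 mm of their start. All at rest (all of step 1 and all of step 2 and y of large_0 in the frame of fuller between 0.016 and 0.038 m and x of large_0 in the frame of fuller between -0.08 and 0.08 m and z of large_0 in the frame of fuller between 0.004 and 0.0125 m and angle between each of large_0, large_1, large_x, small_0, small_1, small_x's own z axis and vertical below 0.1 rad and linear speed of each of large_0, large_1, large_x, small_0, small_1, small_x, donor, empty_b below 0.02 m/s and y of large_1 in the frame of fuller between 0.016 and 0.038 m and x of large_1 in the frame of fuller between -0.08 and 0.08 m and z of large_1 in the frame of fuller between 0.004 and 0.0125 m and z of each of large_x, small_0, small_1, small_x in the frame of fuller above 0.004 m and y of small_0 in the frame of fuller between -0.048 and -0.026 m and x of small_0 in the frame of fuller between -0.08 and 0.08 m and z of each of small_0, small_1 in the frame of fuller below 0.0125 m and y of small_1 in the frame of fuller between -0.048 and -0.026 m and x of small_1 in the frame of fuller between -0.08 and 0.08 m and angle between the x axis of donor and the x axis of empty_b, either way round below 0.12 rad and angle between each of donor, empty_b's own z axis and vertical below 0.04 rad and x of empty_b in the frame of empty_a between -0.007 and 0.007 m and y of empty_b in the frame of empty_a between -0.007 and 0.007 m and z of empty_b in the frame of empty_a between 0.02 and 0.0275 m and angle between the x axis of empty_b and the x axis of empty_a, either way round below 0.12 rad and distance of each of fuller, empty_a from where it was at the start of the episode below 0.05 m); the robot touches nothing.
It fails at once if a bystander (meter, spool or screwdriver) is moved by more than 30 mm (distance of any of meter, spool, driver from where it was at the start of the episode above 0.03 m).
It fails at once if a transformer is dropped (faster than 0.7 m/s while its underside is lower than 50 mm above the bench) ((height (world z) of large_0 below 0.05 m and linear speed of large_0 above 0.7 m/s) or (height (world z) of large_1 below 0.05 m and linear speed of large_1 above 0.7 m/s) or (height (world z) of large_x below 0.05 m and linear speed of large_x above 0.7 m/s) or (height (world z) of small_0 below 0.05 m and linear speed of small_0 above 0.7 m/s) or (height (world z) of small_1 below 0.05 m and linear speed of small_1 above 0.7 m/s) or (height (world z) of small_x below 0.05 m and linear speed of small_x above 0.7 m/s)).
It fails at once if the emptied tray is dropped onto the stack (faster than 0.6 m/s within 70 mm of its place) (distance between donor and empty_b below 0.07 m and linear speed of donor above 0.6 m/s).
It also fails if it takes over 72 s, if anything falls off the work surface, if the arm or the gripper's body presses on something with over 40 N, if the wrist force passes 120 N, or if a joint passes its speed limit or range.

## Robot

A 7-joint arm with a two-finger parallel gripper is mounted at the origin on the work surface. World frame = base frame: x ahead of the robot, y to its left, z up, the work surface at z = 0. Lengths are in m, angles in rad, forces in N, time in s.
With the tool pointing down it reaches from about 0.4 to 0.9 m from the base axis. Payload 5.6 kg.
Tool frame: the origin (TCP) lies midway between the tips of the shut fingers; the grasp point (between the pads) lies pinch_z behind it (pinch_z is the distance from the TCP to the grasp point, in m); z points along the fingers, y is the line along which they close (so a half turn about z gives the same grasp; the last joint's range is limited). The gripper opens to 92 mm and grips with 3 to 60 N. Pads are 20 mm wide; open, the fingers measure 128 mm over their backs; the gripper's body (75 mm by 189 mm) begins 69 mm behind the grasp point.
Start: joints at [1.086, 0.468, -0.012, 1.603, 0.006, 1.071, -0.056], TCP at [0.278, -0.588, 0.215] pointing down, gripper open.
Joint ranges: [-2.53, 2.53], [-0.31, 2.02], [-1.57, 1.55], [0.28, 2.44], [-1.29, 4.43], [0.15, 1.84], [-2.92, 2.92]. Speed limits (rad/s): [2.57, 2.57, 3.14, 3.14, 3.14, 3.14, 3.14].

## Interface

Orientations are given as a unit quaternion [x, y, z, w].
In Python, from station import * gives the robot as it stands. The module is installed in compiled form; this text tells all that it offers.
- The arm moves only by the tool servo_tool, never from a script. Its argument "moves" is a list of rows, each a list of 7 numbers: the opening, from 0 (shut) to 1 (fully open), then the shift along the world's x, y, z in units of 200 mm (1.0 is 200 mm), then the turn, a rotation vector about the world's x, y, z in units of 1.5 rad (1.0 is 1.5 rad). A call has exactly 5 rows; each row is the pose to reach, as a shift and turn from the pose commanded when the call began; what a row does not reach only later rows make up. A row lasts 1/8 s, in which the tool goes at most 62.5 mm and 10.7 degrees, less where a joint would pass 70% of its speed; a pose out of reach is approached as far as the arm can. A call with a number of a shift or a turn outside -1 to 1 is refused whole. A call with a gripper value outside its range is refused whole. The fingers move at their own pace and stop on an object; "newtons" is the grip in N (left out, the last holds). Time passes only in rows, so rows that repeat a pose let the fingers close, or fill a call up. It gives the time, the measured TCP pose, the force, the opening and the grip force at its end, in the units of the state.
- get_obs(): the state, without advancing time (a new reading comes with each control period).
- capture(name): name is "side" or "top" or "wrist"; returns the picture (420x560x3 uint8, red, green, blue); there is no depth.
- camera_info(name): a dict with "camera_matrix" (3x3 intrinsics, pixels), "pose" (4x4, takes a point from camera to world coordinates); the wrist camera has in their place "tool_from_camera" (4x4, takes a point from camera to tool coordinates, whose origin is the TCP and whose axes are the flange's). Camera axes: x right, y up, looking along -z (the intrinsics and any distortion apply to the point x, -y, -z); pixel columns grow to the right and rows downward; lengths in m; the calibration is good to about 2 mm. A picture is of the moment at which its call begins: read the wrist's pose just before it. camera_info takes no time and is no camera call.
- close_job(): hands the job in; it is judged then, once.
The state is a dict: "time": time; "q": joint angles; "joint_vel": joint speeds; "tau": joint torques, N m; "tool_pos": TCP position; "tool_rot": TCP orientation; "wrist_force": force on the tool from outside, world axes, zero at the start; "moment": the same for the moment, N m; "opening": opening from 0.0 (shut) to 1.0 (fully open); "grip_force": force on a finger pad.
Only numpy, scipy, OpenCV 4.12 (cv2) and the standard library are available. Lean on these libraries where they do the work, as an engineer would, in place of code of your own. Each camera call takes 0.05 s, during which the arm holds its last target. There are 200 camera calls.

## Working session

There is one attempt and no reset: what is moved stays moved. The work goes in short steps, Python scripts to look and compute and a tool call to move; the robot and the scene stay as the last step left them, time stands still between calls to the robot, and variables do not carry over. Pictures are saved under pics/ and viewed, at most 11 in all, crops included, and the job is handed in when it is done.

Besides the shell and the picture viewer there is one more tool, called after "Request:" as a command line: name --pt "numbers of a row" for each row, then --argument value for the rest. servo_tool: Moves the arm, as the interface text tells. Shifts and turns lie within -1 to 1; 1 stands for 200 mm of shift or 1.5 rad of turn. Its arguments: {"type":"object","properties":{"moves":{"type":"array"},"newtons":{"type":"number"}},"required":["moves"]}

```bash
mkdir -p pics
python3 - <<'E'
from station import *
import cv2,numpy as np
o=get_obs()
print({k:np.round(v,3) for k,v in o.items()})
for n in("top","side","wrist"):
    im=capture(n); cv2.imwrite(f"pics/{n}0.png",im[...,::-1])
    i=camera_info(n); print(n,{k:np.round(v,4).tolist() if not isinstance(v,str) else v for k,v in i.items()})
E
```

```text
{'time': np.float64(0.0), 'q': array([ 1.086,  0.468, -0.012,  1.604,  0.006,  1.071, -0.056]), 'joint_vel': array([-0.001,  0.   , -0.001, -0.002, -0.001,  0.   ,  0.   ]), 'tau': array([-0.0000e+00, -5.2058e+01, -1.3000e-02, -2.4374e+01, -5.7000e-02,
        1.7000e-02,  0.0000e+00]), 'tool_pos': array([ 0.278, -0.587,  0.214]), 'tool_rot': array([ 0.976,  0.219, -0.   , -0.001]), 'wrist_force': array([ 0.152,  0.307, -0.231]), 'moment': array([ 0.064,  0.032, -0.036]), 'grip_force': np.float64(0.0), 'opening': np.float64(1.0)}
top {'camera_matrix': [[543.929, 0.0, 271.5774], [0.0, 543.929, 211.665], [0.0, 0.0, 1.0]], 'pose': [[-0.0052, 0.9859, -0.1673, 0.4154], [-0.9998, -0.0087, -0.0198, -0.0152], [-0.021, 0.1672, 0.9857, 1.2317], [0.0, 0.0, 0.0, 1.0]]}
side {'camera_matrix': [[509.9465, 0.0, 285.0962], [0.0, 509.9465, 206.0678], [0.0, 0.0, 1.0]], 'pose': [[-0.8534, 0.383, -0.3536, 0.1595], [-0.5212, -0.6384, 0.5664, 0.7624], [-0.0088, 0.6676, 0.7444, 1.0525], [0.0, 0.0, 0.0, 1.0]]}
wrist {'camera_matrix': [[341.261, 0.0, 281.9172], [0.0, 341.261, 213.6421], [0.0, 0.0, 1.0]], 'tool_from_camera': [[0.0009, 0.9694, 0.2454, 0.0687], [1.0, -0.001, 0.0001, 0.0001], [0.0003, 0.2454, -0.9694, -0.1697], [0.0, 0.0, 0.0, 1.0]]}
```

View pics/top0.png

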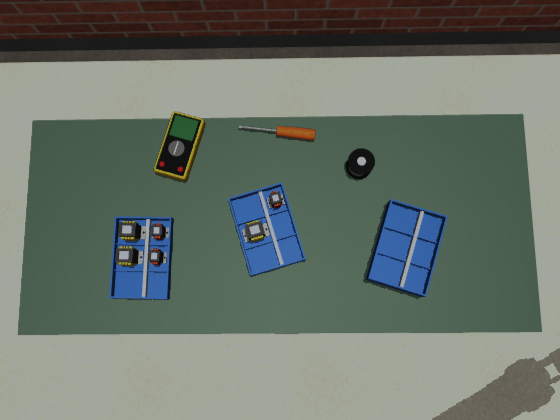

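View pics/side0.png

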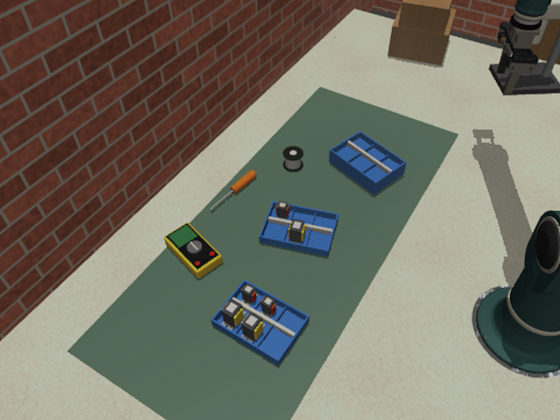

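The top view shows the fuller tray at (142,258) with both near-end pockets free. The donor is at (266,230), with large_x at (256,231) and small_x at (276,200). The pile is at (406,248). The side view confirms this.

```bash
cat > h.py <<'E'
from station import *
import cv2,numpy as np
from scipy.optimize import minimize
from scipy.spatial.transform import Rotation as R
def proj(P,K,T):
    c=(np.asarray(P,float)-T[:3,3])@T[:3,:3]
    return np.c_[K[0,2]+K[0,0]*c[:,0]/-c[:,2],K[1,2]-K[1,1]*c[:,1]/-c[:,2]]
def cam(n):
    i=camera_info(n);K=np.array(i["camera_matrix"])
    if n!="wrist":return K,np.array(i["pose"])
    o=get_obs();T=np.eye(4);T[:3,:3]=R.from_quat(o["tool_rot"]).as_matrix();T[:3,3]=o["tool_pos"]
    return K,T@np.array(i["tool_from_camera"])
def ray(uv,K,T,z):
    d=T[:3,:3]@np.array([(uv[0]-K[0,2])/K[0,0],-(uv[1]-K[1,2])/K[1,1],-1]);return T[:3,3]+d*(z-T[2,3])/d[2]
def tri(obs):
    A=np.zeros((3,3));b=np.zeros(3)
    for uv,K,T in obs:
        d=ray(uv,K,T,0)-T[:3,3];d/=np.linalg.norm(d);M=np.eye(3)-np.outer(d,d);A+=M;b+=M@T[:3,3]
    p=np.linalg.solve(A,b)
    return p
def blue(im):
    h=cv2.cvtColor(im,cv2.COLOR_RGB2HSV);return cv2.inRange(h,(105,120,40),(128,255,255))
def box(x,y,a,z0,z1):
    P=[]
    for lx,ly,z in [(sx*.091,sy*.064,z) for sx in(-1,1) for sy in(-1,1) for z in(z0,z1)]:
        P.append([x+lx*np.cos(a)-ly*np.sin(a),y+lx*np.sin(a)+ly*np.cos(a),z])
    return np.array(P)
S=4
def fill(pts):
    m=np.zeros((420*S,560*S),np.uint8);h=cv2.convexHull(np.float32((pts+.5)*S*16)).astype(np.int32)
    cv2.fillConvexPoly(m,h,1,shift=4);return m
def fit(views,seed,z0,z1,fitz=True):
    """views: [(blue hull pts,K,T)]; returns x,y,a,top z"""
    ms=[fill(p) for p,K,T in views]
    def cost(v):
        P=box(v[0],v[1],v[2],z0,v[3] if fitz else z1);c=0
        for m,(p,K,T) in zip(ms,views):
            r=fill(proj(P,K,T));c+=1-(m&r).sum()/(m|r).sum()
        return c
    s0=np.array([*seed,z1]);sim=np.vstack([s0]+[s0+np.eye(4)[i]*[.01,.01,.08,.006][i] for i in range(4)])
    r=minimize(cost,s0,method="Nelder-Mead",options=dict(initial_simplex=sim,xatol=1e-4,fatol=1e-5,maxiter=250))
    return r.x,r.fun
def blobs(im,amin=1500):
    m=cv2.morphologyEx(blue(im),cv2.MORPH_CLOSE,np.ones((9,9)))
    n,l,s,c=cv2.connectedComponentsWithStats(m);b=blue(im)
    return [np.argwhere((l==i)&(b>0))[:,::-1].astype(float) for i in range(1,n) if s[i,4]>amin]
E
python3 - <<'E'
from h import *
t=cv2.imread("pics/top0.png")[...,::-1];s=cv2.imread("pics/side0.png")[...,::-1]
bt=sorted(blobs(t),key=lambda p:p[:,0].mean());bs=sorted(blobs(s),key=lambda p:-p[:,1].mean())
print(len(bt),len(bs))
Ct=cam("top");Cs=cam("side")
for n,p,q,z1 in zip(("fuller","donor","pile"),bt,bs,(.03,.03,.054)):
    r=cv2.minAreaRect(np.float32(p));bp=cv2.boxPoints(r);w=np.array([ray(c,*Ct,z1)[:2] for c in bp])
    e=[w[1]-w[0],w[2]-w[1]];e=max(e,key=np.linalg.norm);c=w.mean(0)
    for vs in ([(p,*Ct),(q,*Cs)],[(p,*Ct)]):
        x,f=fit(vs,(*c,np.arctan2(e[1],e[0])),0.003,z1,len(vs)>1);print(n,x.round(4),round(f,3))
# contents: zoom
z=cv2.resize(t[175:310,100:310],None,fx=3.8,fy=3.8,interpolation=cv2.INTER_CUBIC);cv2.imwrite("pics/z.png",z[...,::-1])
E
```

```text
3 3
fuller [ 0.5201  0.3015 -0.0253  0.0295] 0.038
fuller [ 0.52    0.3019 -0.0268  0.0337] 0.013
donor [ 0.5824  0.0217 -2.8576  0.03  ] 0.046
donor [ 0.5826  0.0219 -2.8555  0.0318] 0.006
pile [ 0.536  -0.2887 -0.31    0.0511] 0.057
pile [ 0.5366 -0.2861 -0.316   0.0582] 0.019
```

View pics/z.png

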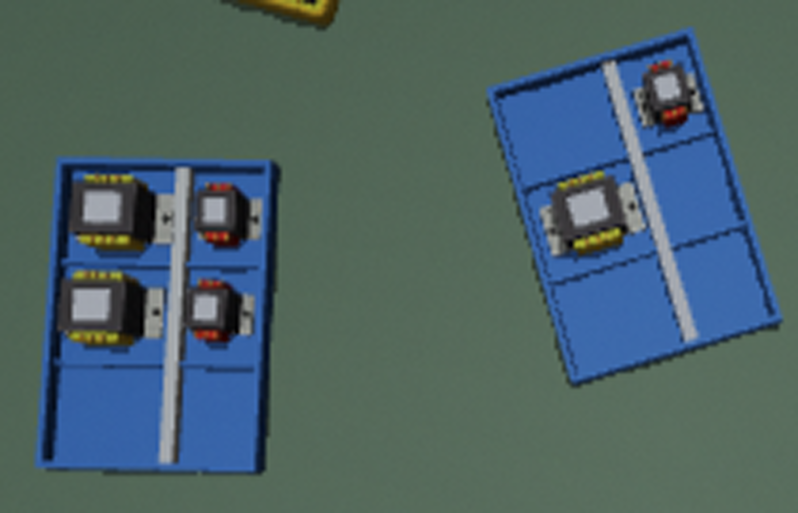

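Request:
servo_tool --pt "1 0.12 0.25 0 0 0 -0.02" --pt "1 0.25 0.5 0 0 0 -0.05" --pt "1 0.38 0.75 0 0 0 -0.08" --pt "1 0.5 1 0 0 0 -0.1" --pt "1 0.5 1 0 0 0 -0.105"

```text
time: 0.78
tool_pos: [0.3805, -0.3831, 0.2147]
tool_rot: [0.989, 0.145, 0.0, -0.001]
wrist_force: [-1.0, -1.0, -0.0]
opening: 1.002
grip_force: 0.0
```

Request:
servo_tool --pt "1 0.12 0.25 0 0 0 0" --pt "1 0.25 0.5 0 0 0 0" --pt "1 0.38 0.75 0 0 0 0" --pt "1 0.5 1 0 0 0 0" --pt "1 0.5 1 0 0 0 0"

```text
time: 1.4
tool_pos: [0.4795, -0.1841, 0.2146]
tool_rot: [0.989, 0.145, 0.0, -0.001]
wrist_force: [-0.1, -0.2, -0.7]
opening: 0.999
grip_force: 0.0
```

Request:
servo_tool --pt "1 0.12 0.25 0 0 0 0" --pt "1 0.25 0.5 0 0 0 0" --pt "1 0.38 0.75 0 0 0 0" --pt "1 0.5 1 0 0 0 0" --pt "1 0.5 1 0 0 0 0"

```text
time: 2.02
tool_pos: [0.579, 0.0154, 0.2142]
tool_rot: [0.99, 0.144, 0.0, -0.001]
wrist_force: [-0.7, -0.6, -0.6]
opening: 1.001
grip_force: 0.0
```

Run:
```python
from h import *
import station;print([k for k in dir(station) if not k.startswith('_')])
o=get_obs();print(o["time"],o["tool_pos"].round(4),o["tool_rot"].round(4),globals().get("pinch_z"))
K,T=cam("wrist");im=capture("wrist");cv2.imwrite("pics/w1.png",im[...,::-1]);np.savez("w1.npz",K=K,T=T)
```

```text
['Unreachable', 'camera_info', 'capture', 'close_job', 'get_obs', 'pinch_z']
2.025 [0.579  0.0154 0.2142] [ 9.896e-01  1.442e-01  1.000e-04 -8.000e-04] 0.0187
```

View pics/w1.png

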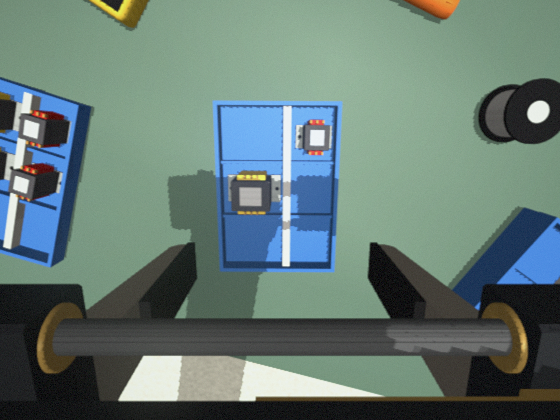

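The wrist view shows the donor tray with large_x's top label at (251,192) and small_x's at (317,136). Next I'll triangulate these against the top and side pictures.

```bash
cat >> h.py <<'E'
def patch(im,uv,r=14,debug=None):
    """rotated rect of the light grey label nearest uv"""
    u,v=map(int,uv);f=8;c=im[v-r:v+r,u-r:u+r]
    c=cv2.resize(c,None,fx=f,fy=f,interpolation=cv2.INTER_CUBIC);h=cv2.cvtColor(c,cv2.COLOR_RGB2HSV)
    ctr=h[r*f-8:r*f+8,r*f-8:r*f+8,2].mean()
    m=((h[...,1]<70)&(h[...,2]>.72*ctr)).astype(np.uint8);m=cv2.morphologyEx(m,cv2.MORPH_OPEN,np.ones((9,9)))
    n,l,s,cc=cv2.connectedComponentsWithStats(m);i=l[r*f,r*f]
    if i==0:i=1+np.argmin(np.linalg.norm(cc[1:]-r*f,axis=1))
    cnt=max(cv2.findContours((l==i).astype(np.uint8),0,2)[0],key=cv2.contourArea);R_=cv2.minAreaRect(cnt)
    o=np.array([u-r,v-r]);g=lambda p:(np.array(p)+.5)/f-.5+o
    if debug: cv2.drawContours(c,[np.int32(cv2.boxPoints(R_))],0,(255,0,255),1);cv2.imwrite(debug,c[...,::-1])
    return g(R_[0]),g(cv2.boxPoints(R_)),np.array(R_[1])/f
E
python3 - <<'E'
from h import *
t=cv2.imread("pics/top0.png")[...,::-1];s=cv2.imread("pics/side0.png")[...,::-1];w=cv2.imread("pics/w1.png")[...,::-1]
d=np.load("w1.npz");W=(d["K"],d["T"]);Ct=cam("top");Cs=cam("side")
b=sorted(blobs(w),key=lambda p:abs(p[:,0].mean()-275))[0]
x,f=fit([(b,*W)],(.5825,.0218,.284),.003,.03,False);print("donor wrist",x.round(4),f)
dbg=[]
for n,uw,ut,us,z in(("L",(251,192),(254,231),(296,227),.059),("S",(317,136),(275,198),(283,207),.051)):
    pw,bw,sw=patch(w,uw,22,f"/tmp/{n}w.png");pt,bt,st=patch(t,ut,10,f"/tmp/{n}t.png");ps,_,ss=patch(s,us,9,f"/tmp/{n}s.png")
    p=tri([(pw,*W),(pt,*Ct)]);p3=tri([(pw,*W),(pt,*Ct),(ps,*Cs)])
    c=np.array([ray(q,*W,z) for q in bw]);e=c[1]-c[0];a=np.arctan2(e[1],e[0])
    a=(a-.284+np.pi/4)%(np.pi/2)-np.pi/4+.284
    print(n,pw.round(1),sw.round(1),pt.round(1),st.round(1),ps.round(1),ss.round(1),"wt",p.round(4),"wts",p3.round(4),"w@z",ray(pw,*W,z).round(4),"t@z",ray(pt,*Ct,z).round(4),"s@z",ray(ps,*Cs,z).round(4),"yaw",round(a,3))
dbg=[cv2.resize(cv2.imread(f"/tmp/{n}{k}.png"),(250,250)) for n in"LS" for k in"wts"]
cv2.imwrite("pics/dbg.png",np.vstack([np.hstack(dbg[:3]),np.hstack(dbg[3:])]))
E
```

```text
donor wrist [0.5802 0.0218 0.2886 0.0351] 0.010805858619619468
L [249.9 196.2] [18.6 22. ] [254.4 229.2] [8.2 9.6] [296.4 224.6] [7.8 6.9] wt [0.5752 0.046  0.0653] wts [0.5746 0.0462 0.0601] w@z [0.5738 0.0465 0.059 ] t@z [0.5761 0.0461 0.059 ] s@z [0.5742 0.0456 0.059 ] yaw 0.291
S [316.8 137.4] [14.7 16.1] [275.1 197.4] [6.5 5.9] [282.5 202.2] [ 9.4 17.9] wt [0.6457 0.001  0.0591] wts [0.6448 0.0007 0.0609] w@z [0.6453 0.0008 0.051 ] t@z [6.476e-01 5.000e-04 5.100e-02] s@z [ 0.6483 -0.0076  0.051 ] yaw 0.282
```

View pics/dbg.png

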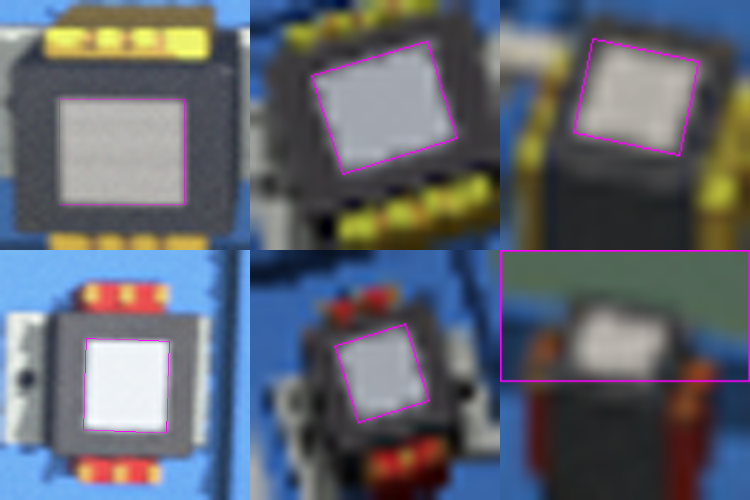

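The labels are located cleanly in the wrist and top views, and the triangulated large top is at about 60 mm. The side label for the small one was not found, but it isn't needed. Next I'll move above large_x.

Request:
servo_tool --pt "0.6 -0.02 0.15 -0.2 0 0 0" --pt "0.6 -0.02 0.15 -0.4 0 0 0" --pt "0.6 -0.02 0.15 -0.6 0 0 0" --pt "0.6 -0.02 0.15 -0.6 0 0 0" --pt "0.6 -0.02 0.15 -0.6 0 0 0" --newtons 25

```text
time: 2.7
tool_pos: [0.5748, 0.0407, 0.0958]
tool_rot: [0.99, 0.14, 0.001, 0.0]
wrist_force: [0.0, -0.3, 0.5]
opening: 0.602
grip_force: 0.0
```

Request:
servo_tool --pt "0.6 0 0.03 -0.1 0 0 0" --pt "0.6 0 0.03 -0.2 0 0 0" --pt "0.6 0 0.03 -0.3 0 0 0" --pt "0.6 0 0.03 -0.3 0 0 0" --pt "0.6 0 0.03 -0.3 0 0 0"

```text
time: 3.32
tool_pos: [0.574, 0.0485, 0.0345]
tool_rot: [0.99, 0.142, -0.0, -0.0]
wrist_force: [0.2, 1.5, 0.7]
opening: 0.601
grip_force: 0.0
```

Request:
servo_tool --pt "0.3 0 0 0 0 0 0" --pt "0.3 0 0 0 0 0 0" --pt "0.3 0 0 0 0 0 0" --pt "0.3 0 0 0 0 0 0" --pt "0.3 0 0 0 0 0 0"

```text
time: 3.95
tool_pos: [0.5744, 0.0482, 0.0352]
tool_rot: [0.99, 0.142, 0.001, 0.0]
wrist_force: [-0.6, -1.3, 5.6]
opening: 0.412
grip_force: 25.0
```

Request:
servo_tool --pt "0.3 0 0 0.1 0 0 0" --pt "0.3 0 0 0.3 0 0 0" --pt "0.3 0 0 0.5 0 0 0" --pt "0.3 0 0 0.7 0 0 0" --pt "0.3 0 0 0.9 0 0 0"

```text
time: 4.58
tool_pos: [0.5731, 0.0486, 0.2164]
tool_rot: [0.99, 0.142, -0.0, -0.0]
wrist_force: [0.8, -0.4, -2.5]
opening: 0.409
grip_force: 25.0
```

Request:
servo_tool --pt "0.3 -0.1 0.2 0 0 0 -0.04" --pt "0.3 -0.2 0.4 0 0 0 -0.08" --pt "0.3 -0.3 0.6 0 0 0 -0.13" --pt "0.3 -0.4 0.8 0 0 0 -0.17" --pt "0.3 -0.45 0.95 0 0 0 -0.207"

```text
time: 5.2
tool_pos: [0.4818, 0.2404, 0.2152]
tool_rot: [1.0, -0.013, -0.0, -0.0]
wrist_force: [0.2, -0.3, -2.2]
opening: 0.411
grip_force: 25.0
```

Request:
servo_tool --pt "0.3 0 0.1 0 0 0 0" --pt "0.3 0 0.2 0 0 0 0" --pt "0.3 0 0.3 0 0 0 0" --pt "0.3 0 0.3 0 0 0 0" --pt "0.3 0 0.3 0 0 0 0"

```text
time: 5.82
tool_pos: [0.4841, 0.2974, 0.2142]
tool_rot: [1.0, -0.014, -0.0, 0.001]
wrist_force: [0.6, -0.1, -1.8]
opening: 0.414
grip_force: 25.0
```

Run:
```python
from h import *
o=get_obs();print(o["time"],o["tool_pos"].round(4),R.from_quat(o["tool_rot"]).as_rotvec().round(3),o["opening"])
K,T=cam("wrist");im=capture("wrist");cv2.imwrite("pics/w2.png",im[...,::-1]);np.savez("w2.npz",K=K,T=T)
```

```text
5.825 [0.4841 0.2974 0.2142] [ 3.14e+00 -4.30e-02 -1.00e-03] 0.41439329637762745
```

View pics/w2.png

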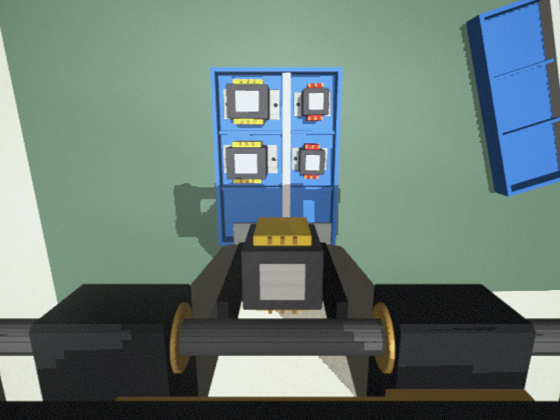

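The wrist view shows the fuller tray at cols 212–341, rows 68–243, with its two near pockets empty. The large transformer is held square, with its label at (282,283).

Run:
```python
from h import *
w=cv2.imread("pics/w2.png")[...,::-1];d=np.load("w2.npz");W=(d["K"],d["T"])
b=[p for p in blobs(w) if abs(p[:,0].mean()-275)<60];print(len(b))
b=np.vstack(b);print(b.min(0),b.max(0))
x,f=fit([(b,*W)],(.52,.3015,-.026),.003,.03,False);print("fuller wrist",x.round(4),f)
t=cv2.imread("pics/top0.png")[...,::-1];Ct=cam("top")
for n,u,z in(("L0",(247,101),.059),("L1",(246,160),.059),("S0",(316,102),.051),("S1",(312,162),.051)):
    p,_,s=patch(w,u,20);P=ray(p,*W,z);D=P[:2]-x[:2];a=x[2];print(n,P.round(4),"tray",(D@np.array([[np.cos(a),-np.sin(a)],[np.sin(a),np.cos(a)]])).round(4))
p,bx,s=patch(w,(282,283),36);P=ray(p,*W,.2142+.024);c=[ray(q,*W,.238) for q in bx];e=c[1]-c[0];print("held",P.round(4),s,np.arctan2(e[1],e[0])%(np.pi/2))
a=x[2]
for nm,l in(("Lt",(-.059,.027)),("St",(-.059,-.037))):
  for c in (x[:2],np.array([.5201,.3016])): print(nm,(c+np.array([l[0]*np.cos(a)-l[1]*np.sin(a),l[0]*np.sin(a)+l[1]*np.cos(a)])).round(4))
```

```text
1
[210.  67.] [341. 244.]
fuller wrist [ 0.5181  0.3021 -0.0264  0.0345] 0.012488602227530343
L0 [0.5768 0.3269 0.059 ] tray [0.058  0.0264]
L1 [0.5206 0.3309 0.059 ] tray [0.0017 0.0289]
S0 [0.5756 0.2633 0.051 ] tray [ 0.0585 -0.0372]
S1 [0.5192 0.267  0.051 ] tray [ 0.002  -0.0351]
held [0.4835 0.2975 0.2382] [35.875 45.875] 1.5441260549700868
Lt [0.4599 0.3306]
Lt [0.4618 0.3301]
St [0.4582 0.2666]
St [0.4601 0.2662]
```

Request:
servo_tool --pt "0.3 -0.06 0.08 0 0 0 0" --pt "0.3 -0.115 0.165 -0.14 0 0 0" --pt "0.3 -0.115 0.165 -0.35 0 0 0" --pt "0.3 -0.115 0.165 -0.57 0 0 0" --pt "0.3 -0.115 0.165 -0.57 0 0 0"

```text
time: 6.5
tool_pos: [0.4591, 0.3287, 0.0978]
tool_rot: [1.0, -0.014, -0.003, 0.002]
wrist_force: [-0.0, 0.8, -2.4]
opening: 0.413
grip_force: 25.0
```

Request:
servo_tool --pt "0.3 0 0 0 0 0 0" --pt "0.3 0 0 0 0 0 0" --pt "0.3 0 0 0 0 0 0" --pt "0.3 0 0 0 0 0 0" --pt "0.3 0 0 0 0 0 0"

```text
time: 7.12
tool_pos: [0.461, 0.3314, 0.1009]
tool_rot: [1.0, -0.013, 0.0, -0.0]
wrist_force: [0.2, 0.4, -2.1]
opening: 0.412
grip_force: 25.0
```

Request:
servo_tool --pt "0.3 0 0 -0.06 0 0 0" --pt "0.3 0 0 -0.12 0 0 0" --pt "0.3 0 0 -0.18 0 0 0" --pt "0.3 0 0 -0.24 0 0 0" --pt "0.3 0 0 -0.3 0 0 0"

```text
time: 7.75
tool_pos: [0.4608, 0.3313, 0.0395]
tool_rot: [1.0, -0.013, -0.0, 0.0]
wrist_force: [-0.4, -0.8, -1.9]
opening: 0.412
grip_force: 25.0
```

Request:
servo_tool --pt "0.3 0 0 0 0 0 0" --pt "0.3 0 0 -0.01 0 0 0" --pt "0.3 0 0 -0.02 0 0 0" --pt "0.3 0 0 -0.025 0 0 0" --pt "0.3 0 0 -0.025 0 0 0"

```text
time: 8.38
tool_pos: [0.4609, 0.3314, 0.0357]
tool_rot: [1.0, -0.013, 0.0, -0.0]
wrist_force: [0.7, 1.0, -2.2]
opening: 0.409
grip_force: 25.0
```

Request:
servo_tool --pt "0.3 0 0 -0.002 0 0 0" --pt "0.3 0 0 -0.004 0 0 0" --pt "0.3 0 0 -0.006 0 0 0" --pt "0.3 0 0 -0.008 0 0 0" --pt "0.3 0 0 -0.008 0 0 0"

```text
time: 9.0
tool_pos: [0.461, 0.3315, 0.0352]
tool_rot: [1.0, -0.013, 0.0, 0.0]
wrist_force: [-2.8, -3.1, 8.6]
opening: 0.408
grip_force: 25.0
```

Request:
servo_tool --pt "0.58 0 0 0 0 0 0" --pt "0.58 0 0 0 0 0 0" --pt "0.58 0 0 0 0 0 0" --pt "0.58 0 0 0.1 0 0 0" --pt "0.58 0 0 0.3 0 0 0"

```text
time: 9.62
tool_pos: [0.46, 0.3309, 0.0943]
tool_rot: [1.0, -0.013, -0.001, 0.001]
wrist_force: [0.6, 0.1, -0.4]
opening: 0.578
grip_force: 0.0
```

Request:
servo_tool --pt "0.5 0 0 0.3 0 0 0" --pt "0.5 0.1 -0.18 0.5 0 0 0.04" --pt "0.5 0.2 -0.36 0.5 0 0 0.08" --pt "0.5 0.32 -0.58 0.5 0 0 0.12" --pt "0.5 0.45 -0.8 0.5 0 0 0.17"

```text
time: 10.25
tool_pos: [0.5516, 0.1704, 0.1958]
tool_rot: [0.993, 0.116, 0.001, -0.0]
wrist_force: [0.9, -0.2, -0.3]
opening: 0.503
grip_force: 0.0
```

Request:
servo_tool --pt "0.45 0.12 -0.21 0 0 0 0.037" --pt "0.45 0.24 -0.43 0 0 0 0.037" --pt "0.45 0.36 -0.65 0 0 0 0.037" --pt "0.45 0.47 -0.85 0 0 0 0.037" --pt "0.45 0.47 -0.85 0 0 0 0.037"

```text
time: 10.88
tool_pos: [0.6462, -0.0038, 0.1949]
tool_rot: [0.99, 0.138, 0.001, 0.001]
wrist_force: [-1.0, 0.5, -0.6]
opening: 0.45
grip_force: 0.0
```

Run:
```python
from h import *
o=get_obs();print(o["time"],o["tool_pos"].round(4),o["joint_vel"].round(3),2*np.arctan2(o["tool_rot"][1],o["tool_rot"][0]),o["opening"])
W=cam("wrist");im=capture("wrist");cv2.imwrite("pics/w3.png",im[...,::-1]);np.savez("w3.npz",K=W[0],T=W[1])
u=proj([[.6455,.0008,.051]],*W)[0];print(u)
p,bx,s=patch(im,u,28,"pics/w3d.png");c=[ray(q,*W,.051) for q in bx];e=c[1]-c[0];print(ray(p,*W,.051).round(4),s,np.arctan2(e[1],e[0])%(np.pi/2))
# fuller check in top view
t=capture("top");cv2.imwrite("pics/top1.png",t[...,::-1])
```

```text
10.875 [ 0.6462 -0.0038  0.1949] [-0.046 -0.017 -0.063  0.043 -0.025 -0.004 -0.02 ] 0.27714686422989115 0.45033424904336516
[276.7054923  202.12102195]
[0.6453 0.0014 0.051 ] [15.12499809 14.24999809] 0.2776658407833623
```

Request:
servo_tool --pt "0.45 0 0.025 -0.2 0 0 0" --pt "0.45 0 0.025 -0.4 0 0 0" --pt "0.45 0 0.025 -0.57 0 0 0" --pt "0.45 0 0.025 -0.57 0 0 0" --pt "0.45 0 0.025 -0.57 0 0 0"

```text
time: 11.6
tool_pos: [0.6457, 0.0079, 0.0818]
tool_rot: [0.99, 0.142, 0.001, -0.0]
wrist_force: [0.4, -0.6, 0.3]
opening: 0.452
grip_force: 0.0
```

Request:
servo_tool --pt "0.45 0 -0.035 0 0 0 0" --pt "0.45 0 -0.035 -0.08 0 0 0" --pt "0.45 0 -0.035 -0.16 0 0 0" --pt "0.45 0 -0.035 -0.24 0 0 0" --pt "0.45 0 -0.035 -0.24 0 0 0"

```text
time: 12.22
tool_pos: [0.6446, -0.0009, 0.0307]
tool_rot: [0.99, 0.142, -0.001, 0.0]
wrist_force: [0.8, 0.2, 0.1]
opening: 0.453
grip_force: 0.0
```

Request:
servo_tool --pt "0.1 0 0 0 0 0 0" --pt "0.1 0 0 0 0 0 0" --pt "0.1 0 0 0 0 0 0" --pt "0.1 0 0 0 0 0 0" --pt "0.1 0 0 0 0 0 0"

```text
time: 12.85
tool_pos: [0.6448, -0.0007, 0.032]
tool_rot: [0.99, 0.142, -0.0, 0.0]
wrist_force: [0.5, -0.1, -1.0]
opening: 0.257
grip_force: 25.0
```

Request:
servo_tool --pt "0.1 0 0 0.1 0 0 0" --pt "0.1 0 0 0.3 0 0 0" --pt "0.1 -0.05 0.07 0.5 0 0 0" --pt "0.1 -0.15 0.22 0.7 0 0 -0.03" --pt "0.1 -0.25 0.4 0.7 0 0 -0.07"

```text
time: 13.48
tool_pos: [0.5971, 0.0802, 0.1775]
tool_rot: [0.996, 0.088, 0.004, -0.0]
wrist_force: [0.7, 0.7, -1.4]
opening: 0.258
grip_force: 25.0
```

Request:
servo_tool --pt "0.1 -0.15 0.21 0 0 0 -0.03" --pt "0.1 -0.3 0.42 0 0 0 -0.07" --pt "0.1 -0.45 0.63 0 0 0 -0.1" --pt "0.1 -0.6 0.84 0 0 0 -0.137" --pt "0.1 -0.67 0.93 0 0 0 -0.137"

```text
time: 14.1
tool_pos: [0.4589, 0.2686, 0.1738]
tool_rot: [1.0, -0.011, 0.001, -0.001]
wrist_force: [-0.2, -0.4, -1.4]
opening: 0.258
grip_force: 25.0
```

Request:
servo_tool --pt "0.1 0 0 0 0 0 0" --pt "0.1 0 0 -0.12 0 0 0" --pt "0.1 0 0 -0.25 0 0 0" --pt "0.1 0 0 -0.25 0 0 0" --pt "0.1 0 0 -0.25 0 0 0"

```text
time: 14.72
tool_pos: [0.4621, 0.2649, 0.1231]
tool_rot: [1.0, -0.014, 0.001, -0.0]
wrist_force: [0.0, 0.2, -0.6]
opening: 0.258
grip_force: 25.0
```

Run:
```python
from h import *
o=get_obs();print(o["time"],o["tool_pos"].round(4),2*np.arctan2(o["tool_rot"][1],o["tool_rot"][0]),o["opening"])
W=cam("wrist");im=capture("wrist");cv2.imwrite("pics/w4.png",im[...,::-1]);np.savez("w4.npz",K=W[0],T=W[1])
print(proj([[.461,.3314,.059],[*o["tool_pos"][:2],o["tool_pos"][2]+.019]],*W))
```

```text
14.725 [0.4621 0.2649 0.1231] -0.02766027066750563 0.257925866703738
[[189.15109934 230.57858261]
 [281.86080141 275.6518193 ]]
```

View pics/w4.png

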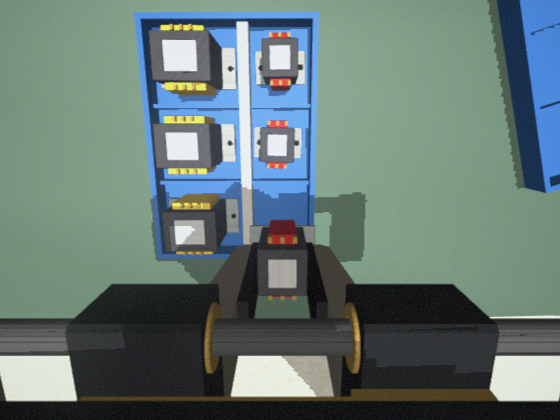

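The large transformer sits in the near wide pocket, with its label at (189,232). The small one is held square at (283,273) above the near narrow pocket. Next I'll check where the tray is now.

Run:
```python
from h import *
w=cv2.imread("pics/w4.png")[...,::-1];d=np.load("w4.npz");W=(d["K"],d["T"])
b=np.vstack([p for p in blobs(w) if p[:,0].mean()<400])
x,f=fit([(b,*W)],(.519,.3018,-.026),.003,.03,False);print("fuller",x.round(4),f)
a=x[2];Rm=np.array([[np.cos(a),-np.sin(a)],[np.sin(a),np.cos(a)]])
for n,u,z in(("L0",(180,55),.059),("L1",(182,145),.059),("Lx",(189,232),.059),("S0",(280,57),.051),("S1",(277,145),.051)):
    p,_,s=patch(w,u,26);P=ray(p,*W,z);print(n,P.round(4),"tray",((P[:2]-x[:2])@Rm).round(4))
p,_,s=patch(w,(283,273),24);P=ray(p,*W,.1231+.019);print("held",P.round(4),s,"target",(x[:2]+Rm@[-.059,-.037]).round(4))
```

```text
fuller [ 0.5183  0.3019 -0.0246  0.0349] 0.043520342447378235
L0 [0.5769 0.3269 0.059 ] tray [0.058  0.0265]
L1 [0.5206 0.331  0.059 ] tray [0.0016 0.0291]
Lx [0.4598 0.3319 0.059 ] tray [-0.0592  0.0286]
S0 [0.5756 0.2635 0.051 ] tray [ 0.0583 -0.037 ]
S1 [0.5192 0.2671 0.051 ] tray [ 0.0018 -0.0347]
held [0.4633 0.2649 0.1421] [28.25 28.25] target [0.4584 0.2663]
```

Request:
servo_tool --pt "0.1 -0.02 0.007 0 0 0 0" --pt "0.1 -0.02 0.007 -0.11 0 0 0" --pt "0.1 -0.02 0.007 -0.22 0 0 0" --pt "0.1 -0.02 0.007 -0.3 0 0 0" --pt "0.1 -0.02 0.007 -0.37 0 0 0"

```text
time: 15.4
tool_pos: [0.457, 0.267, 0.0476]
tool_rot: [1.0, -0.013, 0.0, -0.0]
wrist_force: [0.4, -0.1, -1.3]
opening: 0.258
grip_force: 25.0
```

Request:
servo_tool --pt "0.1 0 0 -0.02 0 0 0" --pt "0.1 0 0 -0.04 0 0 0" --pt "0.1 0 0 -0.055 0 0 0" --pt "0.1 0 0 -0.065 0 0 0" --pt "0.1 0 0 -0.065 0 0 0"

```text
time: 16.02
tool_pos: [0.4569, 0.2668, 0.035]
tool_rot: [1.0, -0.013, 0.0, -0.0]
wrist_force: [-0.4, -0.8, -0.6]
opening: 0.259
grip_force: 25.0
```

Request:
servo_tool --pt "0.1 0 0 -0.005 0 0 0" --pt "0.1 0 0 -0.01 0 0 0" --pt "0.1 0 0 -0.014 0 0 0" --pt "0.1 0 0 -0.017 0 0 0" --pt "0.1 0 0 -0.017 0 0 0"

```text
time: 16.65
tool_pos: [0.4568, 0.2668, 0.0315]
tool_rot: [1.0, -0.013, -0.0, 0.0]
wrist_force: [-0.4, 0.3, -0.6]
opening: 0.258
grip_force: 25.0
```

Request:
servo_tool --pt "0.1 0 0 -0.003 0 0 0" --pt "0.1 0 0 -0.006 0 0 0" --pt "0.1 0 0 -0.009 0 0 0" --pt "0.1 0 0 -0.009 0 0 0" --pt "0.1 0 0 -0.009 0 0 0"

```text
time: 17.27
tool_pos: [0.457, 0.2668, 0.0313]
tool_rot: [1.0, -0.013, 0.0, 0.0]
wrist_force: [-3.4, -3.1, 13.5]
opening: 0.259
grip_force: 25.0
```

Request:
servo_tool --pt "0.4 0 0 0 0 0 0" --pt "0.4 0 0 0 0 0 0" --pt "0.4 0 0 0.05 0 0 0" --pt "0.4 0 0 0.25 0 0 0" --pt "0.4 0 0 0.5 0 0 0"

```text
time: 17.9
tool_pos: [0.456, 0.2658, 0.1302]
tool_rot: [1.0, -0.013, -0.001, 0.001]
wrist_force: [1.6, 0.3, 0.4]
opening: 0.4
grip_force: 0.0
```

Request:
servo_tool --pt "0.4 0 0 0.25 0 0 0" --pt "0.4 0.1 -0.2 0.4 0 0 0.04" --pt "0.4 0.2 -0.4 0.4 0 0 0.08" --pt "0.4 0.32 -0.65 0.4 0 0 0.12" --pt "0.4 0.42 -0.85 0.4 0 0 0.17"

```text
time: 18.52
tool_pos: [0.5413, 0.094, 0.2102]
tool_rot: [0.993, 0.115, -0.0, 0.0]
wrist_force: [0.6, 1.1, -0.0]
opening: 0.4
grip_force: 0.0
```

Request:
servo_tool --pt "0.4 0.1 -0.2 0 0 0 0.037" --pt "0.4 0.21 -0.42 0 0 0 0.037" --pt "0.4 0.21 -0.42 0 0 0 0.037" --pt "0.4 0.21 -0.42 0 0 0 0.037" --pt "0.4 0.21 -0.42 0 0 0 0.037"

```text
time: 19.15
tool_pos: [0.5823, 0.0143, 0.2099]
tool_rot: [0.99, 0.143, -0.0, -0.0]
wrist_force: [0.1, 0.6, -0.1]
opening: 0.402
grip_force: 0.0
```

Run:
```python
from h import *
o=get_obs();print(o["time"],o["tool_pos"].round(4),2*np.arctan2(o["tool_rot"][1],o["tool_rot"][0]),o["opening"])
W=cam("wrist");w=capture("wrist");cv2.imwrite("pics/w5.png",w[...,::-1]);np.savez("w5.npz",K=W[0],T=W[1])
t=capture("top");cv2.imwrite("pics/top2.png",t[...,::-1])
z=cv2.resize(t[200:320,95:195],None,fx=4,fy=4,interpolation=cv2.INTER_CUBIC);cv2.imwrite("pics/v.png",np.hstack([z[...,::-1][:420],w[...,::-1][:, 100:460]]))
b=[p for p in blobs(w) if 180<p[:,0].mean()<380];b=np.vstack(b);print(b.min(0),b.max(0))
x,f=fit([(b,*W)],(.581,.0218,.286),.003,.03,False);print("donor",x.round(4),f)
a=x[2];print("rib",x[0]+.01*np.sin(a),x[1]-.01*np.cos(a))
```

```text
19.15 [0.5823 0.0143 0.2099] 0.28661134542315353 0.4022948626281217
[210. 103.] [339. 275.]
donor [0.5802 0.0223 0.2791 0.0332] 0.038020828750832236
rib 0.5829249058796425 0.012667145655767301
```

View pics/v.png

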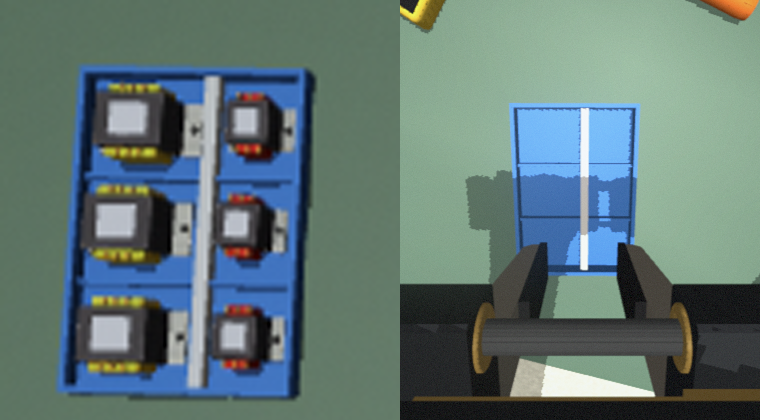

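Left: all six transformers stand in their rows of the fuller tray. Right: the donor is empty, with the rib at column 585 of the composite. Next I'll grip the rib.

Request:
servo_tool --pt "0.3 0 0 -0.2 0 0 0" --pt "0.3 0 0 -0.4 0 0 0" --pt "0.3 0 0 -0.6 0 0 0" --pt "0.3 0 0 -0.8 0 0 0" --pt "0.3 0 0 -0.8 0 0 0" --newtons 45

```text
time: 19.88
tool_pos: [0.5803, 0.0134, 0.0473]
tool_rot: [0.99, 0.142, -0.003, -0.0]
wrist_force: [-0.5, -1.0, 1.1]
opening: 0.303
grip_force: 0.0
```

Request:
servo_tool --pt "0.3 0 0 0 0 0 0" --pt "0.3 0 0 0 0 0 0" --pt "0.3 0 0 0 0 0 0" --pt "0.3 0 0 0 0 0 0" --pt "0.3 0 0 0 0 0 0"

```text
time: 20.5
tool_pos: [0.583, 0.0127, 0.0501]
tool_rot: [0.99, 0.142, 0.0, 0.0]
wrist_force: [-0.5, 0.4, -0.3]
opening: 0.301
grip_force: 0.0
```

Well centred. I'll descend to z = 12.5 mm and close.

Request:
servo_tool --pt "0.3 0 0 -0.05 0 0 0" --pt "0.3 0 0 -0.1 0 0 0" --pt "0.3 0 0 -0.15 0 0 0" --pt "0.3 0 0 -0.185 0 0 0" --pt "0.3 0 0 -0.185 0 0 0"

```text
time: 21.12
tool_pos: [0.5823, 0.0128, 0.0119]
tool_rot: [0.99, 0.142, -0.001, -0.0]
wrist_force: [-0.6, -0.3, 0.7]
opening: 0.302
grip_force: 0.0
```

Request:
servo_tool --pt "0.3 0 0 0 0 0 0" --pt "0 0 0 0 0 0 0" --pt "0 0 0 0 0 0 0" --pt "0 0 0 0 0 0 0" --pt "0 0 0 0 0 0 0"

```text
time: 21.75
tool_pos: [0.5831, 0.0127, 0.0131]
tool_rot: [0.99, 0.142, 0.0, 0.0]
wrist_force: [-1.3, 0.0, 2.7]
opening: 0.083
grip_force: 45.0
```

Before lifting I want a precise wrist view of the pile, because the carried tray would block it later. I'll release for now and go look.

Request:
servo_tool --pt "0.3 0 0 0 0 0 0" --pt "0.3 0 0 0 0 0 0" --pt "0.3 0 0 0.2 0 0 0" --pt "0.3 0 0 0.5 0 0 0" --pt "0.3 0 0 0.8 0 0 0"

```text
time: 22.38
tool_pos: [0.5824, 0.0128, 0.1741]
tool_rot: [0.99, 0.142, -0.001, -0.0]
wrist_force: [0.9, 0.6, 0.1]
opening: 0.295
grip_force: 0.0
```

Request:
servo_tool --pt "0.3 -0.04 -0.2 0.2 0 0 -0.08" --pt "0.3 -0.08 -0.4 0.3 0 0 -0.16" --pt "0.3 -0.12 -0.6 0.3 0 0 -0.24" --pt "0.3 -0.16 -0.8 0.3 0 0 -0.32" --pt "0.3 -0.2 -1 0.3 0 0 -0.4"

```text
time: 23.0
tool_pos: [0.5424, -0.1884, 0.2328]
tool_rot: [0.987, -0.159, 0.0, 0.0]
wrist_force: [-0.4, -0.1, 0.8]
opening: 0.3
grip_force: 0.0
```

Request:
servo_tool --pt "0.3 -0.03 -0.3 0 0 0 0" --pt "0.3 -0.05 -0.55 0 0 0 0" --pt "0.3 -0.05 -0.55 0 0 0 0" --pt "0.3 -0.05 -0.55 0 0 0 0" --pt "0.3 -0.05 -0.55 0 0 0 0"

```text
time: 23.62
tool_pos: [0.5334, -0.2953, 0.2328]
tool_rot: [0.988, -0.156, -0.0, -0.0]
wrist_force: [0.2, 0.2, -0.2]
opening: 0.302
grip_force: 0.0
```

Run:
```python
from h import *
o=get_obs();print(o["time"],o["tool_pos"].round(4),2*np.arctan2(o["tool_rot"][1],o["tool_rot"][0]),o["joint_vel"].round(2))
W=cam("wrist");w=capture("wrist");cv2.imwrite("pics/w6.png",w[...,::-1]);np.savez("w6.npz",K=W[0],T=W[1])
b=[p for p in blobs(w) if 180<p[:,0].mean()<400];b=np.vstack(b);print(b.min(0),b.max(0))
for z in(.054,.051): x,f=fit([(b,*W)],(.535,-.288,-.31),.003,z,False);print("pile",z,x.round(4),f)
t=cv2.imread("pics/top0.png")[...,::-1];bt=sorted(blobs(t),key=lambda p:p[:,0].mean())[2]
x,f=fit([(b,*W),(bt,*cam("top"))],(.535,-.288,-.31),.003,.054);print("w+t",x.round(4),f)
```

```text
23.625 [ 0.5334 -0.2953  0.2328] -0.3130998459832664 [-0. -0.  0. -0.  0. -0.  0.]
[208. 107.] [337. 278.]
pile 0.054 [ 0.5334 -0.2849 -0.312   0.0594] 0.03955424070062985
pile 0.051 [ 0.5336 -0.2851 -0.3133  0.0552] 0.03304808802533665
w+t [ 0.5361 -0.286  -0.3146  0.0533] 0.07267475326191442
```

View pics/w6.png

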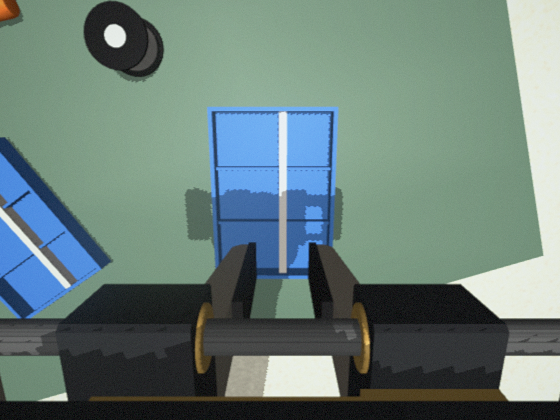

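The pile is at (.5335, −.285), yaw −.3125, with its rim at about 53 mm and its rib at column 283. Its orientation matches the donor's. Next I'll go back and lift the donor.

Request:
servo_tool --pt "0.3 0.04 0.2 0 0 0 0.08" --pt "0.3 0.08 0.4 0 0 0 0.16" --pt "0.3 0.12 0.6 0 0 0 0.24" --pt "0.3 0.16 0.8 0 0 0 0.32" --pt "0.3 0.2 1 0 0 0 0.4"

```text
time: 24.3
tool_pos: [0.5731, -0.0946, 0.2331]
tool_rot: [0.989, 0.145, 0.0, 0.0]
wrist_force: [0.4, 0.3, -1.2]
opening: 0.302
grip_force: 0.0
```

Request:
servo_tool --pt "0.3 0.02 0.28 0 0 0 0" --pt "0.3 0.05 0.55 0 0 0 0" --pt "0.3 0.05 0.55 -0.25 0 0 0" --pt "0.3 0.05 0.55 -0.5 0 0 0" --pt "0.3 0.05 0.55 -0.8 0 0 0"

```text
time: 24.92
tool_pos: [0.5837, 0.0142, 0.0725]
tool_rot: [0.99, 0.143, 0.002, 0.0]
wrist_force: [0.9, 0.5, 0.2]
opening: 0.304
grip_force: 0.0
```

Request:
servo_tool --pt "0.3 0 0 0 0 0 0" --pt "0.3 0 0 -0.1 0 0 0" --pt "0.3 0 0 -0.2 0 0 0" --pt "0.3 0 0 -0.3 0 0 0" --pt "0.3 0 0 -0.3 0 0 0"

```text
time: 25.55
tool_pos: [0.5817, 0.0126, 0.0113]
tool_rot: [0.99, 0.142, -0.001, -0.0]
wrist_force: [0.4, -0.7, -0.4]
opening: 0.306
grip_force: 0.0
```

Request:
servo_tool --pt "0 0 0 0 0 0 0" --pt "0 0 0 0 0 0 0" --pt "0 0 0 0 0 0 0" --pt "0 0 0 0 0 0 0" --pt "0 0 0 0 0 0 0" --newtons 50

```text
time: 26.18
tool_pos: [0.5835, 0.0128, 0.0135]
tool_rot: [0.99, 0.142, 0.001, 0.0]
wrist_force: [-0.1, -0.3, 5.8]
opening: 0.081
grip_force: 50.0
```

Request:
servo_tool --pt "0 0 0 0.05 0 0 0" --pt "0 0 0 0.15 0 0 0" --pt "0 0 0 0.35 0 0 0" --pt "0 0 0 0.55 0 0 0" --pt "0 0 0 0.7 0 0 0"

```text
time: 26.8
tool_pos: [0.5832, 0.0129, 0.1557]
tool_rot: [0.99, 0.142, 0.001, 0.0]
wrist_force: [-0.1, 0.4, -3.3]
opening: 0.086
grip_force: 50.0
```

Request:
servo_tool --pt "0 -0.02 -0.12 0 0 0 -0.05" --pt "0 -0.05 -0.3 0 0 0 -0.1" --pt "0 -0.08 -0.48 0 0 0 -0.15" --pt "0 -0.11 -0.66 0 0 0 -0.2" --pt "0 -0.14 -0.8 0 0 0 -0.25"

```text
time: 27.42
tool_pos: [0.5529, -0.1504, 0.1518]
tool_rot: [0.999, -0.049, -0.001, 0.0]
wrist_force: [0.3, -0.2, -3.0]
opening: 0.08
grip_force: 50.0
```

Request:
servo_tool --pt "0 -0.03 -0.18 0 0 0 -0.05" --pt "0 -0.06 -0.36 0 0 0 -0.1" --pt "0 -0.09 -0.54 0 0 0 -0.13" --pt "0 -0.12 -0.68 0 0 0 -0.15" --pt "0 -0.122 -0.736 0 0 0 -0.15"

```text
time: 28.05
tool_pos: [0.5292, -0.2966, 0.1523]
tool_rot: [0.987, -0.159, -0.001, 0.0]
wrist_force: [0.2, 0.2, -3.3]
opening: 0.08
grip_force: 50.0
```

Request:
servo_tool --pt "0 0 0 0 0 0 0" --pt "0 0 0 -0.05 0 0 0" --pt "0 0 0 -0.1 0 0 0" --pt "0 0 0 -0.15 0 0 0" --pt "0 0 0 -0.15 0 0 0"

```text
time: 28.68
tool_pos: [0.5298, -0.2936, 0.1214]
tool_rot: [0.988, -0.157, -0.001, -0.0]
wrist_force: [-0.5, -0.6, -3.0]
opening: 0.078
grip_force: 50.0
```

Run:
```python
from h import *
o=get_obs();print(o["time"],o["tool_pos"].round(4),2*np.arctan2(o["tool_rot"][1],o["tool_rot"][0]),o["opening"])
for n in("top","side","wrist"): cv2.imwrite(f"pics/{n}7.png",capture(n)[...,::-1])
a=cv2.imread("pics/side7.png")[100:230,300:440];b=cv2.imread("pics/wrist7.png")[:,:]
a=cv2.resize(a,(452,420));cv2.imwrite("pics/v7.png",np.hstack([a,cv2.resize(b,None,fx=.6,fy=.6)[:252].copy() if 0 else b[:,90:430]]))
```

```text
28.675 [ 0.5298 -0.2936  0.1214] -0.3151663884564843 0.07770055672269914
```

View pics/v7.png

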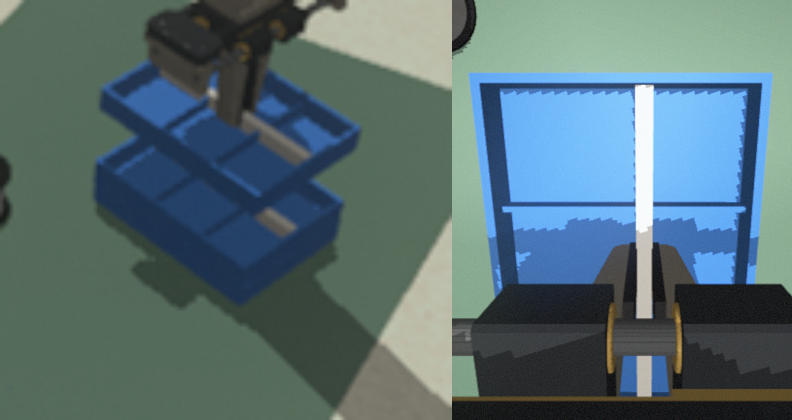

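The carried tray (side view) hangs level and aligned above the pile. I'll lower it slowly.

Request:
servo_tool --pt "0 0.005 -0.004 -0.06 0 0 0" --pt "0 0.005 -0.004 -0.12 0 0 0" --pt "0 0.005 -0.004 -0.18 0 0 0" --pt "0 0.005 -0.004 -0.23 0 0 0" --pt "0 0.005 -0.004 -0.25 0 0 0"

```text
time: 29.45
tool_pos: [0.531, -0.2949, 0.0717]
tool_rot: [0.988, -0.157, -0.001, -0.0]
wrist_force: [-0.2, -0.8, -2.5]
opening: 0.077
grip_force: 50.0
```

Request:
servo_tool --pt "0 0 0 -0.01 0 0 0" --pt "0 0 0 -0.02 0 0 0" --pt "0 0 0 -0.027 0 0 0" --pt "0 0 0 -0.034 0 0 0" --pt "0 0 0 -0.034 0 0 0"

```text
time: 30.08
tool_pos: [0.5315, -0.2952, 0.066]
tool_rot: [0.988, -0.157, -0.0, 0.0]
wrist_force: [-0.5, 0.3, -2.3]
opening: 0.079
grip_force: 50.0
```

Request:
servo_tool --pt "0 0 0 -0.005 0 0 0" --pt "0 0 0 -0.01 0 0 0" --pt "0 0 0 -0.015 0 0 0" --pt "0 0 0 -0.02 0 0 0" --pt "0 0 0 -0.02 0 0 0"

```text
time: 30.7
tool_pos: [0.5314, -0.2952, 0.0619]
tool_rot: [0.988, -0.157, -0.0, -0.0]
wrist_force: [-0.2, -0.9, -2.8]
opening: 0.076
grip_force: 50.0
```

Request:
servo_tool --pt "0 0 0 -0.003 0 0 0" --pt "0 0 0 -0.006 0 0 0" --pt "0 0 0 -0.008 0 0 0" --pt "0 0 0 -0.008 0 0 0" --pt "0 0 0 -0.008 0 0 0"

```text
time: 31.32
tool_pos: [0.5316, -0.2953, 0.0615]
tool_rot: [0.988, -0.157, 0.0, 0.0]
wrist_force: [-2.5, 1.7, 5.7]
opening: 0.076
grip_force: 50.0
```

Seated at z = 61.5 mm, as expected for a nested tray. I'll release and lift.

Request:
servo_tool --pt "0.25 0 0 0 0 0 0" --pt "0.25 0 0 0 0 0 0" --pt "0.25 0 0 0 0 0 0" --pt "0.25 0 0 0.1 0 0 0" --pt "0.25 0 0 0.3 0 0 0"

```text
time: 31.95
tool_pos: [0.5306, -0.2948, 0.1206]
tool_rot: [0.988, -0.157, -0.001, -0.0]
wrist_force: [-0.9, -0.8, 0.1]
opening: 0.25
grip_force: 0.0
```

Request:
servo_tool --pt "0.25 0 0 0.2 0 0 0" --pt "0.25 0 0 0.4 0 0 0" --pt "0.25 0 0 0.55 0 0 0" --pt "0.25 0 0 0.55 0 0 0" --pt "0.25 0 0 0.55 0 0 0"

```text
time: 32.58
tool_pos: [0.531, -0.295, 0.2303]
tool_rot: [0.988, -0.157, -0.0, -0.0]
wrist_force: [-0.7, 0.1, -0.0]
opening: 0.247
grip_force: 0.0
```

Run:
```python
from h import *
o=get_obs();print(o["time"],o["tool_pos"].round(4))
W=cam("wrist");w=capture("wrist");s=capture("side");t=capture("top")
b=[p for p in blobs(w) if 180<p[:,0].mean()<400];b=np.vstack(b)
x,f=fit([(b,*W)],(.534,-.285,-.312),.03,.078,False);print("top tray",x.round(4),f)
a=cv2.resize(s[100:230,300:440],(452,420),interpolation=cv2.INTER_CUBIC);c=cv2.resize(t[200:320,95:195],(350,420),interpolation=cv2.INTER_CUBIC)
cv2.imwrite("pics/v8.png",np.hstack([a,c])[...,::-1])
```

```text
32.575 [ 0.531  -0.295   0.2303]
top tray [ 0.5345 -0.2856 -0.3149  0.0802] 0.03266487180132349
```

View pics/v8.png

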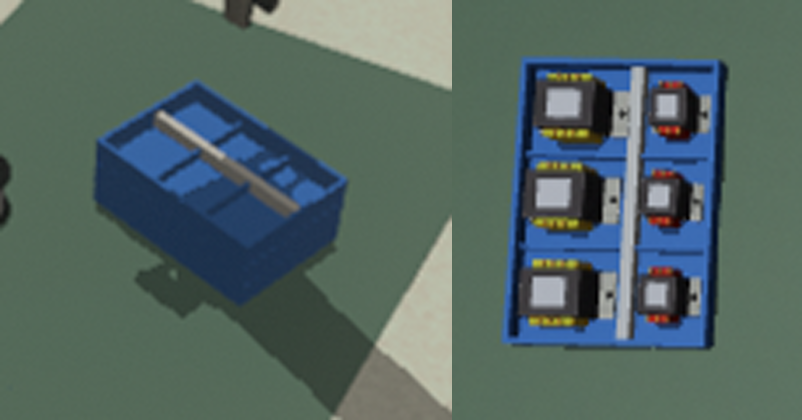

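The pile of three is nested squarely, and all six transformers are upright in their rows. I'll hand the job in.

```bash
python3 -c "
from station import *
print(close_job())"
```

```text
the job is handed in; nothing more can be done
None
```

I handed the job in at about 33 s. Both transformers stand in the fuller tray's free pockets and the emptied tray is nested squarely on the pile; the final pictures confirm this, but the hand-in returned no verdict.

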